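# Dock the discharged work lamp in its charging cradle

## Task

Take the work lamp with the red charge light out of the blue rack and stand it upright on the green mat, let go, and take it again by its sides. Seat it fully home in the charging cradle, its back (with the copper contacts) to the cradle's tall back plate and its white lens facing outwards, and let go. Set it down gently, never dropping it, and leave the two lamps with green lights and everything else on the bench where they are.

Things in the scene. Friction and masses are not known exactly. Their poses are not given: they have to be found in the camera images.
- lamp: The lamp to dock: upright yellow box-shaped work lamp, 120 tall, about 300 g, round red light on top. Black foot 48 (x) by 58 (y), 30 tall; body above 48 by 54 up to 116. Origin: centre of its underside, z up. Lens (front) faces its own -x, back with copper contacts +x, sides +-y; a white bar on top marks the front edge. Starts in any one of the rack's bays.
- lamp_lens (a point): Centre of the lamp's white lens, on its front face (24 in front of the lamp's axis), 76 above its underside.
- rack: Blue fixed rack: base 130 (x) by 222 (y), 8 thick; four dividers 4 thick, 70 long in x, tops 132 above the bench, at y = +-36, +-108. Bays centred at y = -72, 0, 72, open to -x, +x and above. Origin: centre of underside. Lamps stand on the base, lens to the rack's +x; dividers 7 mm off their sides, so there they can be gripped only on front and back.
- mat: Green fixed mat, 140 by 140, 3 thick, on the bench between rack and cradle. Origin: centre of the underside. Nothing stands on it.
- cradle: Fixed charging cradle, black base 120 by 110, 12 thick. Pocket 57 (x) by 66 (y) centred on the origin (underside): grey back plate at +x, face at x = 28.5, top 132 above the bench; ribs on the other sides, flaring outwards, 33 above the bench. A docked lamp has 4 mm play all round, the same yaw as the cradle (lens to -x), and can be gripped only on its sides (y).
- cradle_seat (a point): Centre of the pocket's floor, 12 above the bench; the docked lamp's origin comes here.
- lamp_b: Bystander: the same lamp with a green light, in another bay. Origin and axes as for the lamp.
- lamp_c: Bystander: the same lamp with a green light, in another bay. Origin and axes as for the lamp.
- drill: Bystander: yellow and black cordless drill lying on its side, about 250 by 200, 66 high, beyond the mat, its bit pointing at it. Origin under the motor housing.
- spray_can: Bystander: standing red spray can, 66 across, 190 tall. Origin: centre of the underside.
- wrench: Bystander: steel wrench lying flat, 190 long. Origin: centre of the underside.
- tape_measure: Bystander: yellow and black tape measure, 70 by 36, 66 tall. Origin: centre of the underside.
- mug: Bystander: blue mug, 82 across, 95 tall. Origin: centre of the underside.
Mind the look-alikes: they are no part of the job. What is shaped like the lamp but purple is not meant. Leave any purple look-alike of the cradle alone.

How it is judged (in metres and radians):
On the way:
1. the lamp stands upright on the green mat, let go (x of lamp in the frame of mat between -0.07 and 0.07 m and y of lamp in the frame of mat between -0.07 and 0.07 m and height (world z) of lamp below 0.008 m and angle between lamp's own z axis and vertical below 0.08 rad and linear speed of lamp below 0.03 m/s and contact force between lamp and the fingers below 0.05 N), for 0.2 s.
At the end, for the whole second after the job is handed in: The red-light lamp stands on the cradle pocket's floor (4 mm) within 8 mm of its centre, upright within 4 degrees, lens to the cradle's open front within 12 degrees, released and at rest; the other lamps, drill, can, wrench, tape measure and mug within 30 mm of their starts (x of lamp in the frame of cradle_seat between -0.008 and 0.008 m and y of lamp in the frame of cradle_seat between -0.008 and 0.008 m and z of lamp in the frame of cradle_seat between -0.004 and 0.004 m and angle between lamp's own z axis and vertical below 0.07 rad and angle between the x axis of lamp and the x axis of cradle, either way round below 0.22 rad and x of lamp_lens in the frame of cradle below -0.012 m and linear speed of lamp below 0.02 m/s and angular speed of lamp below 0.2 rad/s and contact force between lamp and the fingers below 0.05 N and distance of each of lamp_b, lamp_c, drill, spray_can, wrench, tape_measure, mug from where it was at the start of the episode below 0.03 m); the robot touches nothing.
It fails at once if a lamp with a green light is moved by more than 30 mm (distance of any of lamp_b, lamp_c from where it was at the start of the episode above 0.03 m).
It fails at once if the drill, spray can, wrench, tape measure or mug is moved by more than 30 mm (distance of any of drill, spray_can, wrench, tape_measure, mug from where it was at the start of the episode above 0.03 m).
It fails at once if the lamp is dropped (moves faster than 0.5 m/s while not held, a fall of more than about 13 mm) (contact force between lamp and the fingers below 0.05 N and linear speed of lamp above 0.5 m/s).
It also fails if it takes over 58 s, if anything falls off the work surface, if the arm or the gripper's body presses on something with over 40 N, if the wrist force passes 120 N, or if a joint passes its speed limit or range.

## Robot

A 6-joint arm with a two-finger parallel gripper is mounted at the origin on the work surface. World frame = base frame: x ahead of the robot, y to its left, z up, the work surface at z = 0. Lengths are in m, angles in degrees, forces in N, time in s.
With the tool pointing down it reaches from about 0.4 to 0.825 m from the base axis. Payload 7 kg.
Tool frame: the origin (TCP) lies at the very end of the fingers, on their centre line; the grasp point (between the pads) lies 19 mm behind it (r.hold_point_z is the distance from the TCP to the grasp point, in m); z points along the fingers, y is the line along which they close (so a half turn about z gives the same grasp; the last joint's range is limited). The gripper opens to 88 mm and grips with 3 to 60 N. Pads are 19 mm wide; open, the fingers measure 130 mm over their backs; the gripper's body (78 mm by 193 mm) begins 47 mm behind the grasp point.
Start: joints at [-49.326, 20.546, 0.682, 0, -70.136, -16.507], TCP at [0.276, -0.616, 0.227] pointing down, gripper open.
Joint ranges: [-176.03, 176.03], [-82.01, 121.73], [-58.28, 71.71], [-173.87, 95.51], [-174.79, -0.11], [-173.66, 173.66]. Speed limits (degrees/s): [136.94, 136.94, 172.46, 180, 180, 180].

## Interface

Orientations are given as [roll, pitch, yaw] about the fixed x, y, z axes, in that order (R = Rz(yaw) Ry(pitch) Rx(roll)).
In Python, from plant import telemetry, vision, workorder, r gives the robot as it stands.
- The arm moves only by the tool move_arm, never from a script. Its argument "plan" is a list of rows, each a list of 7 numbers: the opening, from -1 (shut) to 1 (fully open), so that 0 is half open, then the shift along the world's x, y, z in m, then the turn, a rotation vector about the world's x, y, z in degrees. In form: [[fingers, dx, dy, dz, ax, ay, az], ...]. A call has 1 to 20 rows; each row shifts and turns the commanded pose from where the row before left it; what a row does not reach is not made up. A row lasts 1/8 s, in which the tool goes at most 62.5 mm and 10.7 degrees, less where a joint would pass 70% of its speed; a pose out of reach is approached as far as the arm can. A call is refused whole if a number of a shift passes 0.0625 or a number of a turn 10.7, either way. A call with a gripper value outside its range is refused whole. The fingers move at their own pace and stop on an object; "force" is the grip in N (left out, the last holds). Time passes only in rows, so rows that do not move let the fingers close. It gives the time, the measured TCP pose, the force, the opening and the grip force at its end, in the units of the state.
- telemetry.get_state(): the state, without advancing time (a new reading comes with each control period).
- vision.capture(name): name is "scene" or "top" or "wrist"; returns a dict with "img" (384x512x3 uint8, red, green, blue), "depth" (384x512 float32, m along the optical axis (not along the pixel's ray), 0 where there is no reading), "intrinsics" (3x3 intrinsics, pixels), "R" (3x3) and "t" (3): a world point X has camera coordinates R X + t. Camera axes: x right, y down, z forward; pixel columns grow to the right and rows downward; lengths in m; the calibration is good to about 2 mm. A picture is of the moment at which its call begins.
- workorder.close_job(): hands the job in; it is judged then, once.
The state is a dict: "time_s": time; "joints": joint angles; "qd": joint speeds; "joint_torque": joint torques, N m; "tcp_pos": TCP position; "eef_rot": TCP orientation; "contact_force": force on the tool from outside, world axes, zero at the start; "moment": the same for the moment, N m; "gripper_width": finger opening in m; "gripper_force": force on a finger pad.
Only numpy, scipy, OpenCV 4.12 (cv2) and the standard library are available. Lean on these libraries where they do the work, as an engineer would, in place of code of your own. Each camera call takes 0.05 s, during which the arm holds its last target. There are 200 camera calls.

## Working session

There is one attempt and no reset: what is moved stays moved. The work goes in short steps, Python scripts to look and compute and a tool call to move; the robot and the scene stay as the last step left them, time stands still between calls to the robot, and variables do not carry over. Pictures are saved under pics/ and viewed, at most 10 in all, crops included, and the job is handed in when it is done.

Besides the shell and the picture viewer there is one more tool, called after "Request:" as name(argument=value, ...), one argument or row to a line, values as JSON. move_arm: Moves the arm, as the interface text tells. Its arguments: {"type":"object","properties":{"plan":{"type":"array"},"force":{"type":"number"}},"required":["plan"]}

```bash
mkdir -p pics; cat > h.py <<'E'
import numpy as np, cv2
from plant import telemetry, vision, workorder, r
def world(c):
    K,R,t,d=c["intrinsics"],c["R"],c["t"],c["depth"]
    v,u=np.mgrid[:d.shape[0],:d.shape[1]]
    P=np.stack([(u-K[0,2])/K[0,0]*d,(v-K[1,2])/K[1,1]*d,d],-1)
    W=(P-t)@R; W[d==0]=np.nan
    return W
def save(n,img,s=1.5): cv2.imwrite(f"pics/{n}.png",cv2.resize(img[...,::-1],None,fx=s,fy=s,interpolation=cv2.INTER_CUBIC))
E
python3 - <<'E'
from h import *
for n in("top","scene"):
    c=vision.capture(n); np.savez(n,**c); save(n+"0",c["img"])
print(telemetry.get_state())
E
```

```text
{'time_s': 0.1, 'joints': array([-4.93267809e+01,  2.05882066e+01,  6.39876798e-01, -1.74782666e-02,
       -7.01352378e+01, -1.65073029e+01]), 'qd': array([ 0.09297537, -0.09128491,  0.17473194,  0.06949838, -0.01726413,
       -0.0445692 ]), 'joint_torque': array([-1.96507171e-03, -5.84161627e+01,  2.93752134e+01,  7.01552331e+00,
        1.01539999e-02, -5.56078805e-05]), 'tcp_pos': array([ 0.27613884, -0.61546563,  0.22571379]), 'eef_rot': array([ 1.79915208e+02, -7.99249603e-03, -1.55840029e+02]), 'contact_force': array([-0.16296512,  0.49983627,  0.82834397]), 'moment': array([0.00040208, 0.00343488, 0.02086295]), 'gripper_force': 0.0, 'gripper_width': 0.08777071299711249}
```

View pics/top0.png

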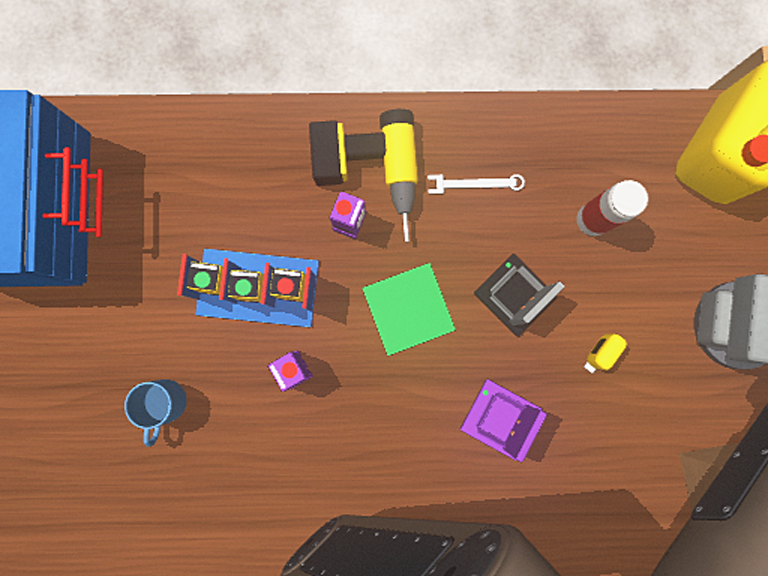

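View pics/scene0.png

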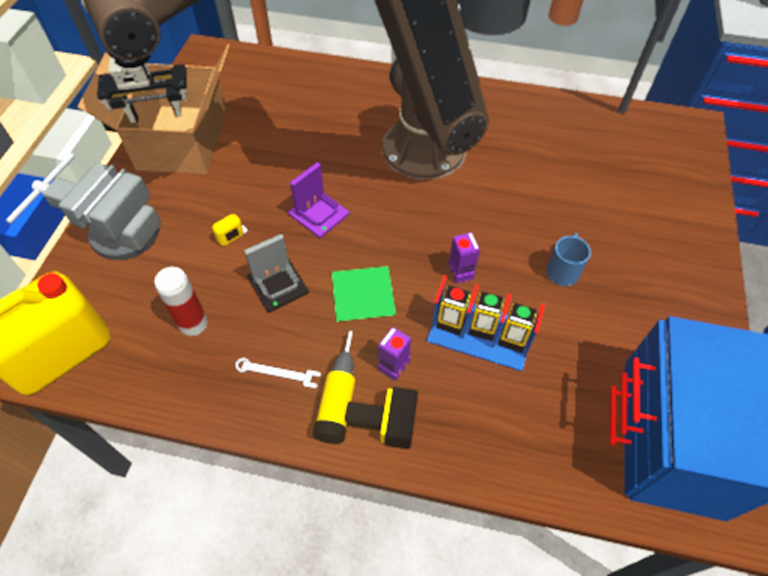

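The top view shows three red-light candidates: (286,286) is a yellow lamp in the right-hand rack bay, while (345,207) and (290,370) are purple look-alikes standing on the bench. The yellow one fits: it is in the blue rack, with green-light lamps beside it at (202,279) and (243,287). The real cradle is the black/grey one at (520,293), and the purple one at (505,418) is a decoy. The mat is at (408,309). Next I'll measure these and confirm the lamp in a crop.

```bash
python3 - <<'E'
from h import *
c=dict(np.load("top.npz")); W=world(c); im=c["img"]; Z=W[...,2]
hsv=cv2.cvtColor(im,cv2.COLOR_RGB2HSV); H,S,V=[hsv[...,i].astype(int) for i in range(3)]
uu,vv=np.meshgrid(np.arange(512),np.arange(384))
def box(a,b,x,y): return (uu>a/1.5)&(uu<b/1.5)&(vv>x/1.5)&(vv<y/1.5)
def rect(n,m):
    p=W[m][:,:2].astype(np.float32); q=cv2.minAreaRect(p*1000); print(n,m.sum(),np.round(q[0],1),np.round(q[1],1),round(q[2],1),"z",np.round(np.percentile(W[m][:,2],[5,50,95]),4)); print("   corners",np.round(cv2.boxPoints(q)).tolist())
rect("mat",(abs(H-65)<15)&(S>120)&(V>100)&box(350,470,255,365))
rect("lamp top",(abs(Z-.126)<.008)&box(265,306,262,306))
rect("red",((H<6)|(H>174))&(S>150)&(V>120)&box(272,300,272,300)&(Z>.11))
rect("white bar",(S<60)&(V>170)&box(268,304,262,285)&(Z>.11))
rect("rack base",(abs(H-107)<12)&(S>100)&(Z>.002)&(Z<.014)&box(170,325,240,335))
rect("divider tops",(Z>.127)&(Z<.14)&box(170,325,240,335))
rect("cradle base",(Z>.007)&(Z<.018)&box(465,570,245,345))
rect("back plate top",(Z>.126)&(Z<.138)&box(500,575,265,345))
rect("ribs",(Z>.029)&(Z<.037)&box(465,570,245,345))
for n,b in dict(p1=(325,372,185,240),p2=(265,315,345,395)).items(): rect(n,(Z>.1)&(Z<.14)&box(*b))
rect("drill bit",(Z>.015)&box(395,418,185,245))
rect("drill",(Z>.015)&box(305,418,105,245))
rect("wrench",(Z>.004)&(S<60)&box(425,528,170,198))
save("crop",im[155:230,110:225],6)
print(c["R"],c["t"])
E
```

```text
mat 2297 [516.3 -53.3] [137.6 136.9] 20.8 z [nan nan nan]
   corners [[428.0, -14.0], [476.0, -142.0], [605.0, -93.0], [556.0, 35.0]]
lamp top 428 [554.  165.8] [84.7 55.1] 74.0 z [0.121  0.1271 0.1316]
   corners [[516.0, 133.0], [569.0, 117.0], [592.0, 199.0], [539.0, 214.0]]
red 94 [551.2 166.5] [26.8 26.6] 1.1 z [0.124  0.1274 0.1315]
   corners [[538.0, 180.0], [538.0, 153.0], [565.0, 153.0], [564.0, 180.0]]
white bar 41 [573.2 164. ] [42.4  5.9] 82.6 z [0.1249 0.1274 0.1297]
   corners [[568.0, 143.0], [573.0, 143.0], [579.0, 185.0], [573.0, 185.0]]
rack base 1661 [559.7 237.6] [221.7 129.7] 83.2 z [0.0033 0.0069 0.0108]
   corners [[482.0, 135.0], [611.0, 120.0], [637.0, 340.0], [508.0, 355.0]]
divider tops 808 [559.9 238.1] [223.   71.5] 83.0 z [0.1272 0.1291 0.1333]
   corners [[511.0, 132.0], [582.0, 123.0], [609.0, 344.0], [538.0, 353.0]]
cradle base 1009 [ 550.3 -246. ] [154.4 109.8] 43.4 z [0.0081 0.0116 0.0157]
   corners [[456.0, -259.0], [532.0, -339.0], [644.0, -233.0], [569.0, -153.0]]
back plate top 192 [ 515.2 -279.1] [13.4 93.5] 43.7 z [0.1273 0.131  0.1345]
   c
[... 404 characters left out ...]
6 0.1188 0.1225]
   corners [[367.0, 175.0], [391.0, 132.0], [438.0, 159.0], [414.0, 201.0]]
drill bit 267 [693.2 -48.7] [ 35.  101.4] 89.4 z [0.0319 0.046  0.0555]
   corners [[642.0, -66.0], [744.0, -67.0], [744.0, -32.0], [643.0, -31.0]]
drill 3281 [762.6  26.9] [248.1 199.5] 3.0 z [0.0344 0.0592 0.1192]
   corners [[634.0, 120.0], [644.0, -79.0], [892.0, -66.0], [881.0, 133.0]]
wrench 327 [ 760.5 -189.3] [ 36.3 189.6] 1.4 z [0.0044 0.007  0.0109]
   corners [[740.0, -95.0], [745.0, -285.0], [781.0, -284.0], [776.0, -94.0]]
[[-0.01535512 -0.99977238  0.01481233]
 [-0.99565166  0.0139272  -0.09210756]
 [ 0.09188031 -0.01616225 -0.99563889]] [-3.91830244e-04  5.56838551e-01  1.20589852e+00]
```

View pics/crop.png

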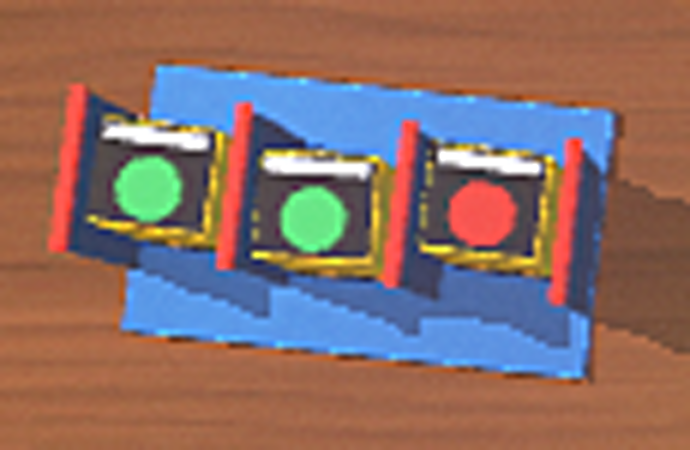

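The crop confirms it: the right-bay lamp has a red light and a yellow body with its white bar up, towards the rack's +x. Its two neighbours have green lights.

```bash
python3 - <<'E'
from h import *
c=dict(np.load("top.npz")); W=world(c); Z=W[...,2]
uu,vv=np.meshgrid(np.arange(512),np.arange(384))
def box(a,b,x,y): return (uu>a/1.5)&(uu<b/1.5)&(vv>x/1.5)&(vv<y/1.5)
for n,b,z in (("can",(570,655,175,240),.17),("tape",(580,635,325,380),.05)):
    m=box(*b)&(Z>z); print(n,np.round(cv2.minAreaRect((W[m][:,:2]*1000).astype(np.float32)),1) if 0 else (np.nanmin(W[m],0),np.nanmax(W[m],0)))
w=vision.capture("wrist"); R,t=w["R"],w["t"]; s=telemetry.get_state()
from scipy.spatial.transform import Rotation as Ro
T=Ro.from_euler("xyz",s["eef_rot"],degrees=True).as_matrix()
print("cam in tool",T.T@(-R.T@t-s["tcp_pos"]),"axis in tool",T.T@R[2],"up",T.T@R[1]); print(w["intrinsics"])
E
```

```text
can (array([ 0.65168792, -0.44697728,  0.17097467]), array([ 0.71537368, -0.38320372,  0.19558717]))
tape (array([ 0.39472567, -0.44732926,  0.05013754]), array([ 0.46060012, -0.38817078,  0.07145036]))
cam in tool [ 0.07609407  0.00083344 -0.15674803] axis in tool [-2.83733538e-01  3.36874765e-04  9.58903106e-01] up [-0.95890193 -0.00170629 -0.28373259]
[[315.06470731   0.         256.46632844]
 [  0.         315.06470731 190.02931747]
 [  0.           0.           1.        ]]
```

Request:
move_arm(
  plan=[
    [1, 0.02, 0.03, 0.03, 0, 0, 2],
    [1, 0.035, 0.04, 0.02, 0, 0, 2],
    [1, 0.035, 0.044, 0.01, 0, 0, 2],
    [1, 0.035, 0.044, 0.01, 0, 0, 2],
    [1, 0.035, 0.044, 0.01, 0, 0, 2],
    [1, 0.035, 0.044, 0.01, 0, 0, 2],
    [1, 0.035, 0.044, 0.01, 0, 0, 2],
    [1, 0.035, 0.044, 0.005, 0, 0, 2],
    [1, 0.035, 0.044, 0, 0, 0, 2],
    [1, 0.034, 0.044, 0, 0, 0, 2],
    [1, 0, 0, 0, 0, 0, 0],
    [1, 0, 0, 0, 0, 0, 0],
  ],
)

```text
time_s: 1.65
tcp_pos: [0.6102, -0.1936, 0.3311]
eef_rot: [180.0, -0.0, -135.8]
contact_force: [-1.1, -0.4, 0.6]
gripper_width: 0.0878
gripper_force: 0.0
```

```bash
python3 - <<'E'
from h import *
c=vision.capture("wrist"); np.savez("w1",**c); W=world(c); Z=W[...,2]; save("w1",c["img"],1.2)
near=np.hypot(W[...,0]-.545,W[...,1]+.25)<.11
def rect(n,m):
    m=m.astype(np.uint8); k,l,st,_=cv2.connectedComponentsWithStats(m); i=1+np.argmax(st[1:,4]); m=l==i
    q=cv2.minAreaRect((W[m][:,:2]*1000).astype(np.float32)); print(n,m.sum(),np.round(q[0],1),np.round(q[1],1),round(q[2],1),np.round(cv2.boxPoints(q)).tolist(),np.nanmedian(Z[m]))
rect("base",near&(abs(Z-.012)<.004)); rect("plate",near&(abs(Z-.132)<.006)); rect("ribtops",near&(abs(Z-.032)<.003))
# local profile
a=np.radians(-136.4); ex=np.array([np.cos(a),np.sin(a)]); ey=np.array([-ex[1],ex[0]])
d=W[...,:2]-np.array([.540,-.255]); X=d@ex; Y=d@ey
for nm,A,B in(("along x",X,Y),("along y",Y,X)):
    print(nm,[(int(1000*lo),round(float(np.nanmedian(Z[(A>lo)&(A<lo+.004)&(abs(B)<.012)]))*1000)) for lo in np.arange(-.1,.08,.004) if ((A>lo)&(A<lo+.004)&(abs(B)<.012)).any()])
print(telemetry.get_state()["tcp_pos"],telemetry.get_state()["eef_rot"],telemetry.get_state()["joints"])
E
```

```text
base 3513 [ 549.6 -247.4] [ 93.6 109.8] 43.3 [[478.0, -240.0], [553.0, -319.0], [621.0, -255.0], [546.0, -175.0]] 0.010939962888037391
plate 1301 [ 517.1 -278.4] [14.3 94.1] 43.4 [[480.0, -249.0], [544.0, -317.0], [555.0, -308.0], [490.0, -239.0]] 0.1304509281857769
ribtops 157 [ 569.6 -228.8] [ 5. 65.] 42.7 [[546.0, -207.0], [590.0, -254.0], [593.0, -251.0], [549.0, -203.0]] 0.03106463004245061
along x [(-100, -1), (-96, -1), (-92, -1), (-88, -1), (-83, -1), (-79, -1), (-75, -1), (-71, 434), (-67, 434), (-63, 412), (-59, 10), (-55, 11), (-51, 11), (-47, 11), (-43, 31), (-39, 29), (-35, 23), (-31, 11), (-27, 11), (-23, 11), (-19, 11), (-15, 11), (-11, 11), (-7, 11), (-3, 11), (0, 11), (4, 11), (8, 11), (12, 11), (16, 11), (20, 11), (24, 96), (28, 131), (32, 131), (36, 130), (56, 10), (60, -1), (64, -1), (68, -1), (72, -1), (76, -1)]
along y [(-100, -1), (-96, -1), (-92, -1), (-88, -1), (-83, -1), (-79, -1), (-75, -1), (-71, -1), (-67, -1), (-63, -1), (-59, -1), (-55, 9), (-51, 11), (-47, 11), (-43, 31), (-39, 29), (-35, 23), (-31, 11), (-27, 11), (-23, 11), (-19, 11), (-15, 11), (-11, 11), (-7, 11), (-3, 11), (0, 11), (4, 11), (8, 11), (12, 11), (16, 11), (20, 11), (24, 11), (28, 11), (32, 20), (36, 26), (40, 31), (44, 11), (48, 11), (52, 11), (56, -1), (60, -1), (64, -1), (68, -1), (72, -1), (76, -1)]
[ 0.60991038 -0.19422954  0.33142204] [ 1.79984172e+02 -2.24610781e-02 -1.35855884e+02] [-2.25370879e-01  1.47089857e+01  5.86998948e+00  4.44446950e-03
 -8.11881283e+01 -4.56311981e+01]
```

View pics/w1.png

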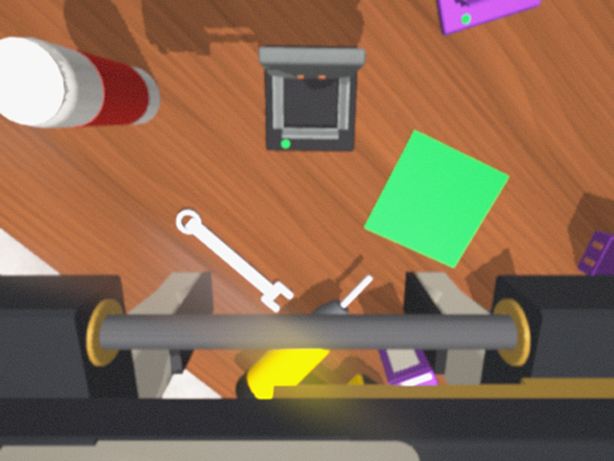

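The wrist picture shows the black cradle at about (310,100) with its grey plate at the top edge and its front rib at the bottom. The can, wrench and drill bit are well clear of it. The pocket centre is about (0.542, -0.254) with yaw -136.6°. I'm moving to the lamp now.

Request:
move_arm(
  plan=[
    [1, -0.008, 0.05, 0, 0, 0, 5],
    [1, -0.008, 0.05, 0, 0, 0, 5],
    [1, -0.008, 0.05, 0, 0, 0, 5],
    [1, -0.008, 0.05, 0, 0, 0, 5],
    [1, -0.008, 0.05, 0, 0, 0, 5],
    [1, -0.008, 0.05, 0, 0, 0, 5],
    [1, -0.008, 0.05, -0.03, 0, 0, 5],
    [1, -0.003, 0.01, -0.05, 0, 0, 4],
    [1, 0, 0, -0.05, 0, 0, 0],
    [1, 0, 0, 0, 0, 0, 0],
    [1, 0, 0, 0, 0, 0, 0],
  ],
)

```text
time_s: 3.08
tcp_pos: [0.5526, 0.1656, 0.2039]
eef_rot: [-179.9, 0.1, -96.9]
contact_force: [0.2, -0.4, 0.7]
gripper_width: 0.0879
gripper_force: 0.0
```

```bash
python3 - <<'E'
from h import *
c=vision.capture("wrist"); W=world(c); Z=W[...,2]; save("w2",c["img"],1.2)
hsv=cv2.cvtColor(c["img"],cv2.COLOR_RGB2HSV); H,S,V=[hsv[...,i].astype(int) for i in range(3)]
m=((H<6)|(H>174))&(S>150)&(Z>.115)&(np.hypot(W[...,0]-.551,W[...,1]-.166)<.028)
q=cv2.minAreaRect((W[m][:,:2]*1000).astype(np.float32)); print(m.sum(),q,np.nanmedian(Z[m]))
s=telemetry.get_state(); print(s["tcp_pos"],s["eef_rot"],s["joints"])
E
```

```text
1041 ((551.76318359375, 169.0621795654297), (29.084909439086914, 28.917083740234375), 53.35409164428711) 0.12752911841483397
[0.55286981 0.16597233 0.20431985] [-1.79811066e+02  1.06458408e-01 -9.68837570e+01] [ 3.61518125e+01  1.21758534e+01 -1.40238890e+01  5.70825785e-02
 -6.35895188e+01 -4.30610413e+01]
```

View pics/w2.png

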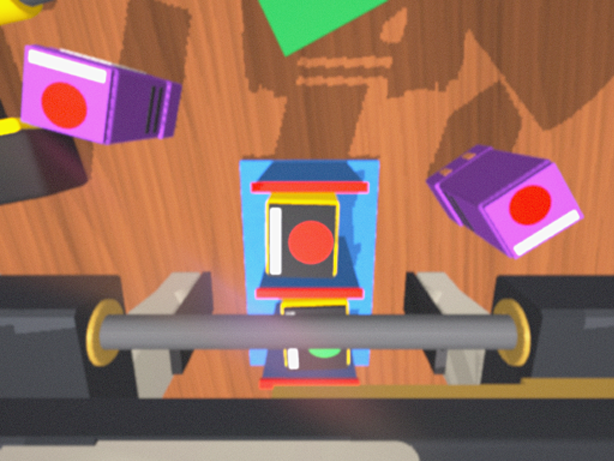

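The wrist view shows the red-light yellow lamp at (310,242), centred between the fingers. The purple look-alikes are clear of the path. Descending to grip it on the front and back.

Request:
move_arm(
  plan=[
    [1, -0.001, 0.001, -0.04, 0, 0, 0],
    [1, 0, 0, -0.04, 0, 0, 0],
    [1, 0, 0, -0.025, 0, 0, 0],
    [1, 0, 0, -0.013, 0, 0, 0],
    [1, 0, 0, 0, 0, 0, 0],
    [0, 0, 0, 0, 0, 0, 0],
    [-1, 0, 0, 0, 0, 0, 0],
    [-1, 0, 0, 0, 0, 0, 0],
    [-1, 0, 0, 0, 0, 0, 0],
    [-1, 0, 0, 0, 0, 0, 0],
  ],
  force=30,
)

```text
time_s: 4.38
tcp_pos: [0.5508, 0.1673, 0.084]
eef_rot: [-179.9, 0.0, -96.8]
contact_force: [0.7, -0.0, 2.1]
gripper_width: 0.0493
gripper_force: 29.5
```

Request:
move_arm(
  plan=[
    [-1, 0, 0, 0.01, 0, 0, 0],
    [-1, 0, 0, 0.03, 0, 0, 0],
    [-1, 0, 0, 0.04, 0, 0, 0],
    [-1, 0, 0, 0.045, 0, 0, 0],
    [-1, 0, 0, 0.035, 0, 0, 0],
    [-1, 0, -0.015, 0, 0, 0, 4],
    [-1, -0.004, -0.03, 0, 0, 0, 7],
    [-1, -0.007, -0.04, 0, 0, 0, 8],
    [-1, -0.008, -0.045, 0, 0, 0, 8],
    [-1, -0.008, -0.04, 0, 0, 0, 8],
    [-1, -0.006, -0.03, 0, 0, 0, 8],
    [-1, -0.002, -0.02, 0, 0, 0, 7.2],
    [-1, 0, 0, 0, 0, 0, 0],
    [-1, 0, 0, 0, 0, 0, 0],
  ],
)

```text
time_s: 6.12
tcp_pos: [0.5151, -0.0525, 0.2436]
eef_rot: [180.0, 0.0, -46.8]
contact_force: [1.1, 0.1, -3.0]
gripper_width: 0.0482
gripper_force: 29.9
```

```bash
python3 - <<'E'
from h import *
s=telemetry.get_state(); print(s)
c=vision.capture("scene"); save("s1",c["img"][120:300,180:400],3)
E
```

```text
{'time_s': 6.125, 'joints': array([ 1.59014479e+01,  4.99677306e+00, -1.73707628e+01, -2.21816700e-02,
       -6.76464735e+01,  2.73405504e+01]), 'qd': array([0.5721225 , 0.26776937, 0.06447254, 0.0514174 , 0.15963796,
       0.2782415 ]), 'joint_torque': array([-5.09011634e-01, -3.73377442e+01,  2.97812498e+01,  7.26098031e+00,
        3.49994609e-02,  6.97115692e-02]), 'tcp_pos': array([ 0.5151053 , -0.05254493,  0.24358271]), 'eef_rot': array([ 1.79996975e+02,  2.46562245e-02, -4.67664410e+01]), 'contact_force': array([ 1.05392198,  0.05089789, -3.04614404]), 'moment': array([ 0.01234772,  0.14727447, -0.017762  ]), 'gripper_force': 29.855367243289948, 'gripper_width': 0.04815427648732782}
```

View pics/s1.png

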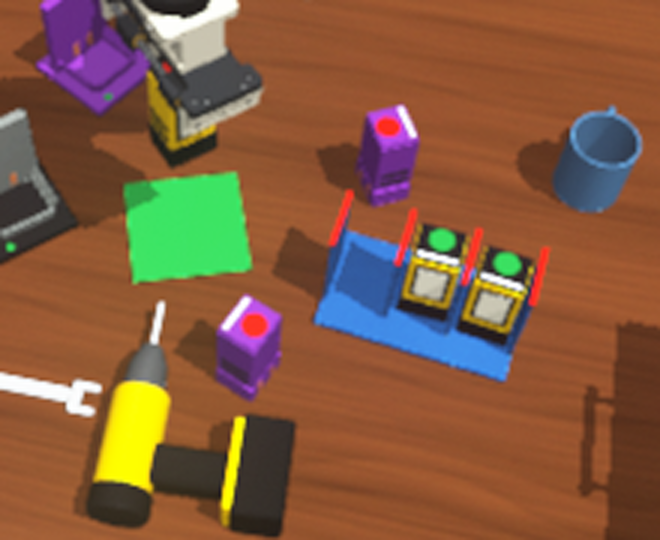

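The scene view shows the lamp held upright over the mat at about (180,115) in the crop. The bay is empty and the green-light lamps haven't moved. Lowering.

Request:
move_arm(
  plan=[
    [-1, 0, 0, -0.03, 0, 0, 0],
    [-1, 0, 0, -0.05, 0, 0, 0],
    [-1, 0, 0, -0.045, 0, 0, 0],
    [-1, 0, 0, -0.025, 0, 0, 0],
    [-1, 0, 0, -0.009, 0, 0, 0],
    [-1, 0, 0, 0, 0, 0, 0],
    [-1, 0, 0, -0.002, 0, 0, 0],
    [-1, 0, 0, -0.001, 0, 0, 0],
    [-1, 0, 0, 0, 0, 0, 0],
  ],
)

```text
time_s: 7.3
tcp_pos: [0.5155, -0.0528, 0.0821]
eef_rot: [-180.0, -0.0, -46.6]
contact_force: [-0.9, -0.2, -2.6]
gripper_width: 0.0481
gripper_force: 29.9
```

Request:
move_arm(
  plan=[
    [-1, 0, 0, -0.001, 0, 0, 0],
    [-1, 0, 0, -0.001, 0, 0, 0],
    [-1, 0, 0, -0.001, 0, 0, 0],
    [-1, 0, 0, 0, 0, 0, 0],
  ],
)

```text
time_s: 7.8
tcp_pos: [0.5158, -0.0528, 0.079]
eef_rot: [-180.0, -0.0, -46.6]
contact_force: [-0.2, 0.7, 4.2]
gripper_width: 0.048
gripper_force: 29.9
```

Contact with the mat: the vertical force went from -3 N to +4 N. Releasing, then rising clear.

Request:
move_arm(
  plan=[
    [0.2, 0, 0, 0, 0, 0, 0],
    [1, 0, 0, 0, 0, 0, 0],
    [1, 0, 0, 0, 0, 0, 0],
    [1, 0, 0, 0, 0, 0, 0],
    [1, 0, 0, 0, 0, 0, 0],
    [1, 0, 0, 0.04, 0, 0, 0],
    [1, 0, 0, 0.055, 0, 0, 0],
    [1, 0, 0, 0.055, 0, 0, -4],
    [1, 0, 0, 0.01, 0, 0, -10],
    [1, 0, 0, 0, 0, 0, -10],
    [1, 0, 0, 0, 0, 0, -10],
    [1, 0, 0, 0, 0, 0, -10],
    [1, 0, 0, 0, 0, 0, -10],
    [1, 0, 0, 0, 0, 0, -10],
    [1, 0, 0, 0, 0, 0, -10],
    [1, 0, 0, 0, 0, 0, -10],
    [1, 0, 0, 0, 0, 0, -6],
    [1, 0, 0, 0, 0, 0, 0],
    [1, 0, 0, 0, 0, 0, 0],
  ],
)

```text
time_s: 10.18
tcp_pos: [0.5153, -0.0528, 0.2385]
eef_rot: [180.0, 0.0, -136.5]
contact_force: [-0.2, -0.2, 0.9]
gripper_width: 0.0877
gripper_force: 0.0
```

```bash
python3 - <<'E'
from h import *
c=vision.capture("wrist"); W=world(c); Z=W[...,2]; save("w3",c["img"],1.2)
s=telemetry.get_state(); print(s["tcp_pos"],s["eef_rot"],s["joints"])
m=(abs(Z-.119)<.006)&(np.hypot(W[...,0]-.516,W[...,1]+.053)<.045)
q=cv2.minAreaRect((W[m][:,:2]*1000).astype(np.float32)); print(m.sum(),q,np.nanmedian(Z[m]))
hsv=cv2.cvtColor(c["img"],cv2.COLOR_RGB2HSV); H,S,V=[hsv[...,i].astype(int) for i in range(3)]
m&=((H<6)|(H>174))&(S>150); print("light",np.nanmean(W[m],0))
E
```

```text
[ 0.5152911  -0.05282149  0.23855338] [ 1.79999612e+02 -2.22097091e-03 -1.36517019e+02] [ 1.58803706e+01  5.19948540e+00 -1.78259602e+01  7.44541193e-04
 -6.69767024e+01 -6.23976804e+01]
2951 ((515.4769897460938, -50.52095031738281), (46.283241271972656, 53.93402862548828), 43.52130889892578) 0.1220959060325478
light [ 0.51143285 -0.05441751  0.12249851]
```

View pics/w3.png

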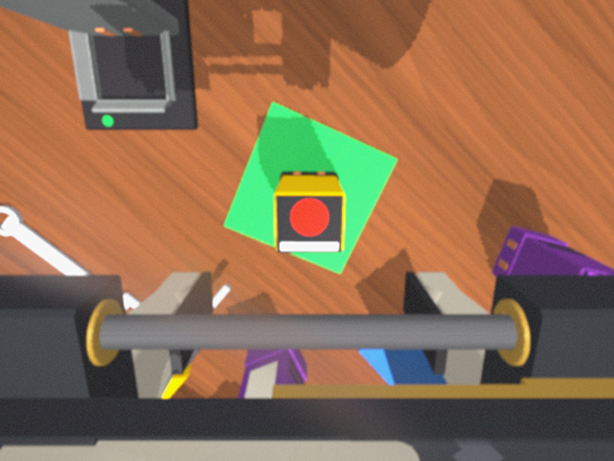

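The lamp stands free and upright on the mat at (310,215), white bar away from the cradle's plate side and square to the tool. The first grip fixed its front-back position at the TCP. Regripping by the sides.

Request:
move_arm(
  plan=[
    [1, 0, 0, -0.05, 0, 0, 0],
    [1, 0, 0, -0.05, 0, 0, 0],
    [1, 0, 0, -0.04, 0, 0, 0],
    [1, 0, 0, -0.0195, 0, 0, 0],
    [1, 0, 0, 0, 0, 0, 0],
    [0, 0, 0, 0, 0, 0, 0],
    [-1, 0, 0, 0, 0, 0, 0],
    [-1, 0, 0, 0, 0, 0, 0],
    [-1, 0, 0, 0, 0, 0, 0],
    [-1, 0, 0, 0.005, 0, 0, 0],
    [-1, 0, 0, 0.03, 0, 0, 0],
    [-1, 0, 0, 0.045, 0, 0, 0],
    [-1, 0, 0, 0.045, 0, 0, 0],
    [-1, 0, 0, 0.03, 0, 0, 0],
    [-1, 0, 0, 0, 0, 0, 0],
  ],
  force=30,
)

```text
time_s: 12.1
tcp_pos: [0.5164, -0.0527, 0.2367]
eef_rot: [-179.9, 0.2, -136.6]
contact_force: [0.3, -0.3, -3.5]
gripper_width: 0.0538
gripper_force: 29.9
```

Request:
move_arm(
  plan=[
    [-1, 0.002, -0.02, 0, 0, 0, 0],
    [-1, 0.005, -0.04, 0, 0, 0, 0],
    [-1, 0.006, -0.045, 0, 0, 0, 0],
    [-1, 0.006, -0.045, 0, 0, 0, 0],
    [-1, 0.005, -0.035, 0, 0, 0, 0],
    [-1, 0.002, -0.016, 0, 0, 0, 0],
    [-1, 0, 0, -0.02, 0, 0, 0],
    [-1, 0, 0, -0.04, 0, 0, 0],
    [-1, 0, 0, -0.03, 0, 0, 0],
    [-1, 0, 0, 0, 0, 0, 0],
    [-1, 0, 0, 0, 0, 0, 0],
  ],
)

```text
time_s: 13.48
tcp_pos: [0.5419, -0.2538, 0.145]
eef_rot: [-179.9, 0.0, -136.6]
contact_force: [-0.4, 0.6, -1.8]
gripper_width: 0.0534
gripper_force: 29.9
```

```bash
python3 - <<'E'
from h import *
s=telemetry.get_state(); print(s["tcp_pos"],s["eef_rot"])
c=vision.capture("wrist"); W=world(c); Z=W[...,2]
a=np.radians(-136.6); ex=np.array([np.cos(a),np.sin(a)]); ey=np.array([-ex[1],ex[0]])
d=W[...,:2]-s["tcp_pos"][:2]; X=d@ex*1000; Y=d@ey*1000
def rng(n,m): print(n,m.sum(),"X",np.round(np.percentile(X[m],[1,50,99]),1),"Y",np.round(np.percentile(Y[m],[1,50,99]),1))
rng("plate top",(abs(Z-.132)<.005)&(X>15)&(X<60)&(abs(Y)<60))
rng("lamp top",(abs(Z-.1885)<.006)&(abs(X)<30)&(abs(Y)<32))
rng("side ribs top L",(abs(Z-.031)<.004)&(Y<-30)&(Y>-55)&(abs(X)<30))
rng("side ribs top R",(abs(Z-.031)<.004)&(Y>30)&(Y<55)&(abs(X)<30))
save("w4",c["img"],1.2)
E
```

```text
[ 0.54193025 -0.2537823   0.14501632] [-1.79949536e+02  8.44180805e-03 -1.36595435e+02]
plate top 4492 X [21.5 35.6 42.5] Y [-44.2   1.3  45.9]
lamp top 7300 X [-16.4  -3.2  21.2] Y [-31.2  -0.8  30.1]
side ribs top L 43 X [-10.8  -3.3   2.4] Y [-42.5 -41.1 -39.2]
side ribs top R 108 X [-16.3  -5.5   1.8] Y [38.2 41.6 44.2]
```

View pics/w4.png

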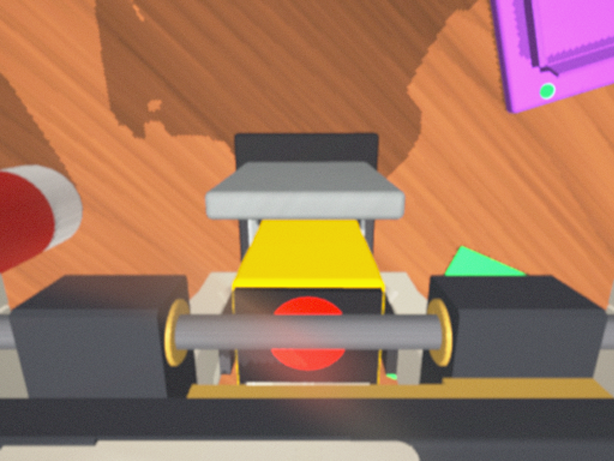

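The wrist view shows the lamp centred over the pocket, parallel to the grey plate at (305,200). The plate and rib offsets agree to about 1 mm. Lowering slowly.

Request:
move_arm(
  plan=[
    [-1, 0, 0, -0.02, 0, 0, 0],
    [-1, 0, 0, -0.012, 0, 0, 0],
    [-1, 0, 0, -0.006, 0, 0, 0],
    [-1, 0, 0, -0.005, 0, 0, 0],
    [-1, 0, 0, -0.005, 0, 0, 0],
    [-1, 0, 0, -0.004, 0, 0, 0],
    [-1, 0, 0, -0.001, 0, 0, 0],
    [-1, 0, 0, 0, 0, 0, 0],
  ],
)

```text
time_s: 14.52
tcp_pos: [0.5414, -0.2539, 0.0911]
eef_rot: [-180.0, -0.0, -136.6]
contact_force: [-0.2, -0.3, -3.2]
gripper_width: 0.0542
gripper_force: 29.9
```

Request:
move_arm(
  plan=[
    [-1, 0, 0, -0.002, 0, 0, 0],
    [-1, 0, 0, -0.001, 0, 0, 0],
    [-1, 0, 0, -0.001, 0, 0, 0],
    [-1, 0, 0, 0, 0, 0, 0],
  ],
)

```text
time_s: 15.02
tcp_pos: [0.5414, -0.2538, 0.0885]
eef_rot: [-180.0, 0.0, -136.6]
contact_force: [-3.8, 3.1, 10.4]
gripper_width: 0.054
gripper_force: 30.0
```

Request:
move_arm(
  plan=[
    [-0.1, 0, 0, 0, 0, 0, 0],
    [0.3, 0, 0, 0, 0, 0, 0],
    [1, 0, 0, 0, 0, 0, 0],
    [1, 0, 0, 0, 0, 0, 0],
    [1, 0, 0, 0, 0, 0, 0],
    [1, 0, 0, 0.03, 0, 0, 0],
    [1, 0, 0, 0.05, 0, 0, 0],
    [1, 0, 0, 0.05, 0, 0, 0],
    [1, 0, 0, 0.05, 0, 0, 0],
    [1, 0.04, 0.04, 0.03, 0, 0, 0],
    [1, 0.04, 0.04, 0, 0, 0, 0],
    [1, 0, 0.02, 0, 0, 0, 0],
    [1, 0, 0, 0, 0, 0, 0],
    [1, 0, 0, 0, 0, 0, 0],
  ],
)

```text
time_s: 16.77
tcp_pos: [0.6199, -0.1552, 0.2964]
eef_rot: [180.0, -0.0, -136.6]
contact_force: [0.9, -0.8, -0.3]
gripper_width: 0.0876
gripper_force: 0.0
```

```bash
python3 - <<'E'
from h import *
c=vision.capture("wrist"); W=world(c); Z=W[...,2]; save("w5",c["img"],1.2)
a=np.radians(-136.6); ex=np.array([np.cos(a),np.sin(a)]); ey=np.array([-ex[1],ex[0]])
d=W[...,:2]-[.542,-.254]; X=d@ex*1000; Y=d@ey*1000
def rng(n,m): print(n,m.sum(),"X",np.round(np.percentile(X[m],[1,50,99]),1),"Y",np.round(np.percentile(Y[m],[1,50,99]),1),"Z",np.round(np.percentile(Z[m],[5,50,95]),4))
m=(abs(Z-.131)<.006)&(X<22)&(X>-35)&(abs(Y)<40); rng("lamp top",m)
print(cv2.minAreaRect((W[m][:,:2]*1000).astype(np.float32)))
rng("plate",(abs(Z-.132)<.005)&(X>29)&(X<60)&(abs(Y)<60))
s=telemetry.get_state(); print(s["tcp_pos"],s["eef_rot"],s["contact_force"])
E
```

```text
lamp top 2934 X [-25.4  -2.1  19.5] Y [-28.1  -2.3  23.7] Z [0.1263 0.131  0.1323]
((542.3580932617188, -250.717041015625), (47.56242752075195, 53.62028503417969), 43.1854362487793)
plate 911 X [29.1 32.4 35.8] Y [-45.2   0.4  46.1] Z [0.1291 0.1305 0.1318]
[ 0.61984928 -0.15551151  0.29648937] [-1.79993537e+02 -4.90589032e-03 -1.36666480e+02] [ 0.23144766 -0.02897586  0.72520281]
```

View pics/w5.png

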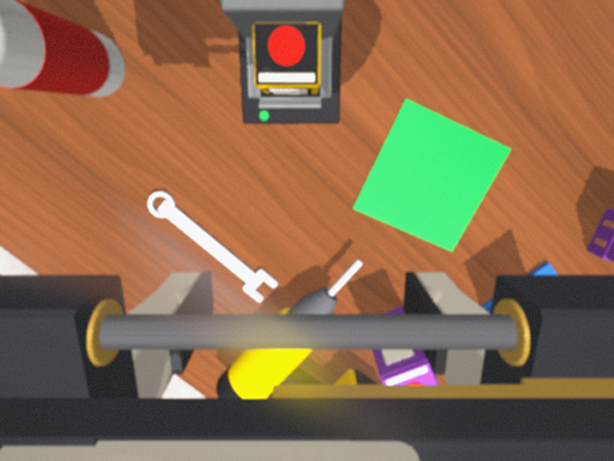

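The lamp is seated in the cradle at (288,55), lens outwards. Its top is at 131 mm against 132 expected, it is about 3 mm off centre, and its yaw matches the cradle's. Nothing else in view has moved. Handing in.

```bash
python3 -c "
from plant import workorder
print(workorder.close_job())"
```

```text
the job is handed in; nothing more can be done
None
```

The red-light lamp was stood on the green mat and let go, regripped by its sides, then seated in the charging cradle with its lens outwards and released; the job is handed in, but the hand-in returned no verdict.

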